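# Shut the guard and release the carriage of a key machine

## Task

The keys are clamped in the key cutting machine. Push its sliding guard fully shut by the tab at the left end, then reach down through the guard's window and press the release lever so that the carriage springs forward to the cutter by itself, and take your fingers out so that the lever comes up again. Never touch the guard's frame or panel or the carriage, do not release the carriage before the guard is shut, and leave everything else where it is.

Things in the scene. Friction and masses are not known exactly. Their poses are not given: they have to be found in the camera images.
- key_machine: key duplicating machine, fixed: grey base 225 x 340 mm, deck 30 mm above the bench, parts tray along its front, motor at the back (top 114 mm above the bench; nothing else on it is above 118 mm but the guard's tab). Origin on the bench under its middle; x from front to back, y to its left, z up. The release lever is at its left end, under the sliding guard.
- guard_tab (a point): middle of the outer face of the guard's push tab: upright aluminium plate 44 mm along x, 32 mm high, 4 mm thick, 16 mm beyond the guard's left end, so a finger on its outer face does not meet the frame. 118 mm above the bench, 16 mm below the tab's top. Axes as the machine's: +y points out of the face; push to -y to shut. Only bench or mat lies below the open tab.
- window (a point): centre of the guard's open window (no glass), at the guard's upper face, 118 mm above the bench; axes as the machine's. The window is 76 mm along x by 80 mm along y, at the left end of a flat aluminium frame 6 mm thick, 130 mm along x, 322 mm along y; a clear panel fills the rest. The tab's outer face is 73 mm to +y of this point; both move with the guard.
- guard (a joint): slide of the guard along the machine's -y (to the right) on two rods: 0 = fully open, 0.06 m = fully shut against its stop. It starts open or nearly so and stays where it is left; about 3 N moves it. When shut, the window's centre stands over the lever's pad; while open, the frame's cross bar and the clear panel cover most of the pad.
- lever_pad (a point): centre of the top of the release lever's pad: dark ribbed steel, 30 mm along x by 28 mm along y, 100 mm above the bench when up (18 mm below the guard's upper face), 40 mm in front of the machine's origin and 125 mm to its left. Pressed straight down it goes 10 mm to its stop. It turns with the lever.
- release_lever (a joint): turn of the release lever: 0 = up (its spring returns it), 0.24 rad = pad pressed down to its stop, 10 mm lower. The pawl lets the carriage go at about 0.15 rad (pad 6 to 7 mm down). It takes about 2 N at first and 4 to 5 N near the stop.
- carriage (a joint): carriage slide along the machine's x: 0 = parked, held back by the lever's pawl; 0.02 m = sprung fully forward to the cutter. Once let go it travels by its own spring in under half a second, and the lever then rises freely behind it.
- euro_cyl_1: brass profile cylinder, 60x34x17 mm, lying in the machine's front tray; origin under its centre; bystander
- driver_small: small black screwdriver, 126 mm long, lying in the machine's front tray; origin under its middle; bystander
- rim_cylinder_1: silver rim cylinder, 39 mm across, 32 mm high, standing on the machine's deck by the end of the motor; origin under its centre; bystander
- rim_cylinder_0: brass rim cylinder, 39 mm across, 32 mm high, standing on the bench behind the blue mat; bystander
- euro_cyl_0: silver profile cylinder, 65x34x17 mm, lying on the bench behind the blue mat; bystander
- padlock_0: brass-bodied padlock, 45 mm wide, 67 mm high, standing on the bench right of the machine; bystander
- follower_brass: brass rod (plug follower) 13 mm thick, 90 mm long, lying on the bench right of the machine; bystander
- pad: paper note pad 100x68x10 mm, lying on the bench right of the machine; bystander

How it is judged:
On the way, in this order (a step that is already met when the one before it is completed fails the run):
1. the guard is pushed fully shut while the carriage is still parked (value of joint guard above 0.056 m and value of joint carriage below 0.004 m), for 0.2 s.
2. the release lever is pressed through the window and the carriage springs to the cutter (value of joint release_lever above 0.1 rad and value of joint carriage above 0.018 m and value of joint guard above 0.055 m), for 0.05 s.
At the end, for the whole second after the job is handed in: The guard is shut to within 5 mm of its stop, the carriage is forward to within 2 mm of the end of its travel, and the release lever has come up again (within 0.04 rad) (value of joint guard above 0.055 m and value of joint carriage above 0.018 m and value of joint release_lever below 0.04 rad); the robot touches nothing.
It fails at once if the guard's frame or clear panel is touched (over 0.5 N) (contact force between any of the fingers, the arm and guard_c2 above 0.5 N or contact force between any of the fingers, the arm and guard_c3 above 0.5 N or contact force between any of the fingers, the arm and guard_c4 above 0.5 N or contact force between any of the fingers, the arm and guard_c5 above 0.5 N or contact force between any of the fingers, the arm and guard_c6 above 0.5 N or contact force between any of the fingers, the arm and guard_c7 above 0.5 N).
It fails at once if the carriage is touched (over 0.5 N) (contact force between any of the fingers, the arm and carriage above 0.5 N).
It fails at once if the carriage is let go while the guard is not shut (value of joint guard below 0.054 m and value of joint carriage above 0.006 m).
It fails at once if a bystander is moved more than 15 mm or lifted (z of any of euro_cyl_1, driver_small in the frame of key_machine above 0.02 m or z of rim_cylinder_1 in the frame of key_machine above 0.04 m or z of any of rim_cylinder_0, euro_cyl_0, padlock_0, follower_brass, pad in the frame of key_machine above 0.012 m or distance of any of euro_cyl_1, driver_small, rim_cylinder_1, rim_cylinder_0, euro_cyl_0, padlock_0, follower_brass, pad from where it was at the start of the episode above 0.015 m).
It also fails if it takes over 45 s, if anything falls off the work surface, if the arm or the gripper's body presses on something with over 40 N, if the wrist force passes 120 N, or if a joint passes its speed limit or range.

## Robot

A 7-joint arm with a two-finger parallel gripper is mounted at the origin on a cart in front of the work surface, level with it; the furniture and walls round the work are solid. World frame = base frame: x ahead of the robot, y to its left, z up, the work surface at z = 0. Lengths are in m, angles in rad, forces in N, time in s.
With the tool pointing down it reaches from about 0.4 to 0.875 m from the base axis. Payload 19.3 kg.
Tool frame: the origin (TCP) lies at the very end of the fingers, on their centre line; the grasp point (between the pads) lies 19 mm behind it; z points along the fingers, y is the line along which they close (so a half turn about z gives the same grasp; the last joint's range is limited). The gripper opens to 85 mm and grips with 20 to 120 N. Pads are 22 mm wide; open, the fingers measure 114 mm over their backs; the gripper's body (76 mm by 85 mm) begins 54 mm behind the grasp point. The pads swing forward as they close: fully open they stand 13 mm farther back than shut.
Start: joints at [1.218, 0.521, -0.036, 1.599, 0.021, 1.021, -0.113], TCP at [0.174, -0.6, 0.231] pointing down, gripper open.
Joint ranges: [-2.91, 2.91], [-0.3, 2.13], [-1.5, 1.42], [0.17, 2.43], [-1.26, 4.41], [0.16, 1.93], [-2.52, 2.52]. Speed limits (rad/s): [1.89, 1.89, 2.39, 2.39, 3.01, 3.01, 3.01].

## Interface

Orientations are given as [roll, pitch, yaw] about the fixed x, y, z axes, in that order (R = Rz(yaw) Ry(pitch) Rx(roll)).
In Python, from workcell import bot gives the robot as it stands.
- The arm moves only by the tool carry_out, never from a script. Its argument "rows" is a list that holds one entry, the list of rows, each a list of 4 numbers: the shift along the tool's x, y, z in m, then the turn about the tool's z in degrees. In form: [[[x, y, z, twist], ...]]. A call has 1 to 12 rows; each row is the pose to reach, as a shift and turn from the pose commanded when the call began, along the tool's axes at that moment; what a row does not reach only later rows make up. A row lasts 1/12 s, in which the tool goes at most 41.7 mm and 7.16 degrees, less where a joint would pass 70% of its speed; a pose out of reach is approached as far as the arm can. A call with a gripper value outside its range is refused whole. "grip" is the finger opening in m, from 0 to 0.0854, set as the call begins (left out, the last holds). The fingers move at their own pace and stop on an object; "grip_force" is the grip in N (left out, the last holds). Time passes only in rows, so rows that repeat a pose let the fingers close. It gives the time, the measured TCP pose, the force, the opening and the grip force at its end, in the units of the state.
- bot.observe(): the state, without advancing time (a new reading comes with each control period).
- bot.grab_frame(name): name is "side" or "top" or "wrist"; returns a dict with "pixels" (384x512x3 uint8, red, green, blue), "K" (3x3 intrinsics, pixels), "pose" (4x4, takes a point from camera to world coordinates). Camera axes: x right, y down, z forward; pixel columns grow to the right and rows downward; lengths in m; the calibration is good to about 2 mm. A picture is of the moment at which its call begins. There is no depth.
- bot.job_done(): hands the job in; it is judged then, once.
Trained networks look in a picture, given as the dict that the camera call returned (one of the last four; its "shot" number tells which), for a name from the list of things; names that differ only in an ending like _2 or _b are one class to them, and where a whole thing is asked for, a point or a joint stands for the part that bears it (a point fixed in the world has none). Each returns a list of dicts, best first, with "conf" (0 to 1); they miss things now and then, are a little off and sometimes report something else, mostly with a low value. They report only what shows in the picture. A call takes as long as a camera call.
- bot.look_for(picture, label): "position" ([column, row] in pixels, amid what is visible of it).
- bot.regions_of(picture, label): "region" (384x512 bool, what is visible of it) and "position" ([column, row] in pixels, amid what is visible of it).
- bot.spot_point(picture, label): "position" ([column, row] in pixels: a listed point, or the origin of a listed thing).
The state is a dict: "clock": time; "qpos": joint angles; "qd": joint speeds; "joint_efforts": joint torques, N m; "position": TCP position; "tool_rot": TCP orientation; "force": force on the tool from outside, world axes, zero at the start; "moment": the same for the moment, N m; "grip_width": finger opening in m; "finger_force": force on a finger pad.
Only numpy, scipy, OpenCV 4.12 (cv2) and the standard library are available. Lean on these libraries where they do the work, as an engineer would, in place of code of your own. Each camera call takes 0.05 s, during which the arm holds its last target. There are 200 camera calls.

## Working session

There is one attempt and no reset: what is moved stays moved. The work goes in short steps, Python scripts to look and compute and a tool call to move; the robot and the scene stay as the last step left them, time stands still between calls to the robot, and variables do not carry over. Pictures are saved under pics/ and viewed, at most 10 in all, crops included, and the job is handed in when it is done.

Besides the shell and the picture viewer there is one more tool, called as name(argument=value, ...) on one line, values as JSON. carry_out: Moves the arm, as the interface text tells. Its arguments: {"type":"object","properties":{"rows":{"type":"array","items":{"type":"array","items":{"type":"array","items":{"type":"number"}}}},"grip":{"type":"number"},"grip_force":{"type":"number"}},"required":["rows"]}

```bash
mkdir -p pics
cat > h.py <<'E'
from workcell import bot
import numpy as np, cv2
def ray(f,p):
    P=np.array(f['pose']);d=P[:3,:3]@np.linalg.solve(np.array(f['K']),[p[0],p[1],1.]);return P[:3,3],d/np.linalg.norm(d)
def atz(f,p,z):
    o,d=ray(f,p);return o+d*(z-o[2])/d[2]
def tri(rs):
    A=sum(np.eye(3)-np.outer(d,d) for o,d in rs);b=sum((np.eye(3)-np.outer(d,d))@o for o,d in rs);return np.linalg.solve(A,b)
def save(f,n): cv2.imwrite('pics/'+n,f['pixels'][:,:,::-1])
E
python3 - <<'E'
from h import *
np.set_printoptions(precision=4,suppress=True)
s=bot.observe();print(s['clock'],s['position'],s['tool_rot'],s['grip_width'])
fs={n:bot.grab_frame(n) for n in('side','top')}
cv2.imwrite('pics/a.png',cv2.resize(np.hstack([fs[n]['pixels'] for n in fs])[:,:,::-1],(800,300)))
for l,z in(('key_machine',0),('guard_tab',.118),('window',.118),('lever_pad',.1)):
    rs=[]
    for n,f in fs.items():
        r=bot.spot_point(f,l)
        for q in r[:2]: print(l,n,q['conf'],q['position'],atz(f,q['position'],z))
        if r: rs.append(ray(f,r[0]['position']))
    if len(rs)==2: print('tri',tri(rs))
for n,f in fs.items(): save(f,n+'.png')
E
```

```text
0.0 [ 0.1743 -0.5999  0.2307] [-3.1404  0.0001  0.2828] 0.08519538141733086
key_machine side 0.81 [248.5, 213.2] [ 0.5495 -0.0413  0.    ]
key_machine top 0.74 [252.2, 202.2] [ 0.5554 -0.0613  0.    ]
tri [ 0.5516 -0.0613  0.012 ]
guard_tab top 0.65 [165.6, 217.3] [0.5041 0.1844 0.118 ]
window side 0.71 [232.8, 168.1] [0.4989 0.1197 0.118 ]
window side 0.28 [217.6, 285.3] [ 0.4331 -0.5935  0.118 ]
window top 0.83 [190.2, 220.1] [0.4971 0.1138 0.118 ]
tri [0.498  0.1133 0.121 ]
lever_pad top 0.56 [211.9, 215.3] [0.5118 0.0542 0.1   ]
```

View pics/top.png

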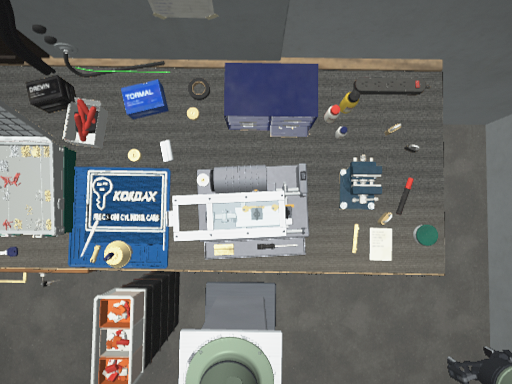

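View pics/side.png

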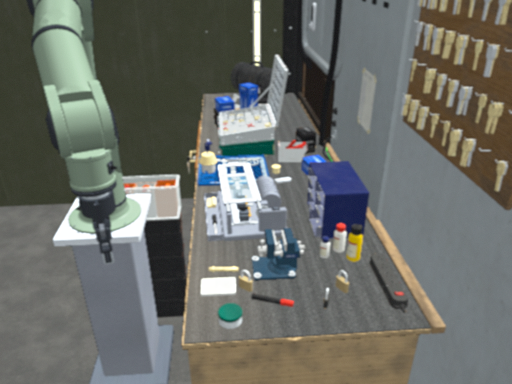

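carry_out(rows=[[[0.335,-0.163,-0.119,13],[0.335,-0.163,-0.119,13],[0.335,-0.163,-0.119,13],[0.335,-0.163,-0.119,13],[0.335,-0.163,-0.119,13],[0.335,-0.163,-0.119,13],[0.335,-0.163,-0.119,13],[0.335,-0.163,-0.119,13],[0.335,-0.163,-0.119,13],[0.335,-0.163,-0.119,13],[0.335,-0.163,-0.119,13],[0.335,-0.163,-0.119,13]]], grip=0.0)

```text
clock: 1.5
position: [0.4512, -0.3495, 0.3505]
tool_rot: [3.141, -0.0, 0.058]
force: [-0.7, -0.5, -0.7]
grip_width: 0.0001
finger_force: 0.0
```

carry_out(rows=[[[0.047,-0.468,0,0],[0.047,-0.468,0,0],[0.047,-0.468,0,0],[0.047,-0.468,0,0],[0.047,-0.468,0,0],[0.047,-0.468,0,0],[0.047,-0.468,0,0],[0.047,-0.468,0,0],[0.047,-0.468,0,0],[0.047,-0.468,0,0],[0.047,-0.468,0,0],[0.047,-0.468,0,0]]])

```text
clock: 2.5
position: [0.4708, 0.1244, 0.3502]
tool_rot: [-3.14, -0.0, 0.06]
force: [-1.0, 0.5, 0.1]
grip_width: -0.0001
finger_force: 0.0
```

```bash
cat > m.py <<'E'
from h import *
import sys,json
np.set_printoptions(precision=4,suppress=True)
s=bot.observe();print(s['clock'],s['position'],s['tool_rot'])
f=bot.grab_frame('wrist');save(f,sys.argv[1])
print(f['pose'])
out={}
for l,z in(('key_machine',0),('guard_tab',.118),('window',.118),('lever_pad',.1)):
    for q in bot.spot_point(f,l)[:1]: print(l,q['conf'],q['position'],atz(f,q['position'],z)); out[l]=[list(v) for v in ray(f,q['position'])]
np.savez('pics/'+sys.argv[1]+'.npz',K=f['K'],pose=f['pose'])
json.dump(out,open('pics/'+sys.argv[1]+'.json','w'))
E
python3 m.py w1.png
```

```text
2.5 [0.4708 0.1244 0.3502] [-3.14   -0.0001  0.0598]
[[ 0.0596 -0.9505 -0.3049  0.5497]
 [-0.9982 -0.0573 -0.0163  0.129 ]
 [-0.002   0.3053 -0.9523  0.4931]
 [ 0.      0.      0.      1.    ]]
key_machine 0.6 [362.8, 112.4] [ 0.5505 -0.0623  0.    ]
guard_tab 0.78 [214.5, 145.0] [0.495  0.1811 0.118 ]
lever_pad 0.64 [300.4, 140.0] [0.507  0.0596 0.1   ]
```

View pics/w1.png

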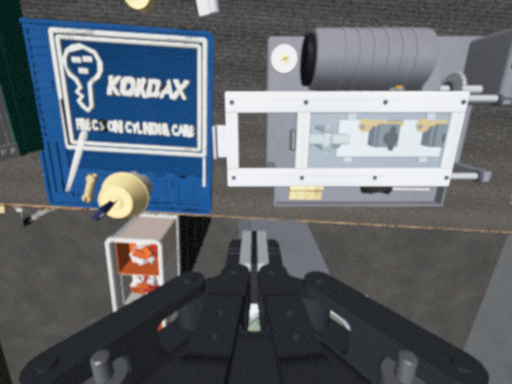

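Run:
```python
import cv2
i=cv2.imread('pics/w1.png')[80:200,205:365];cv2.imwrite('pics/c1.png',cv2.resize(i,None,fx=5,fy=5,interpolation=cv2.INTER_CUBIC))
```

```text
(no output)
```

View pics/c1.png

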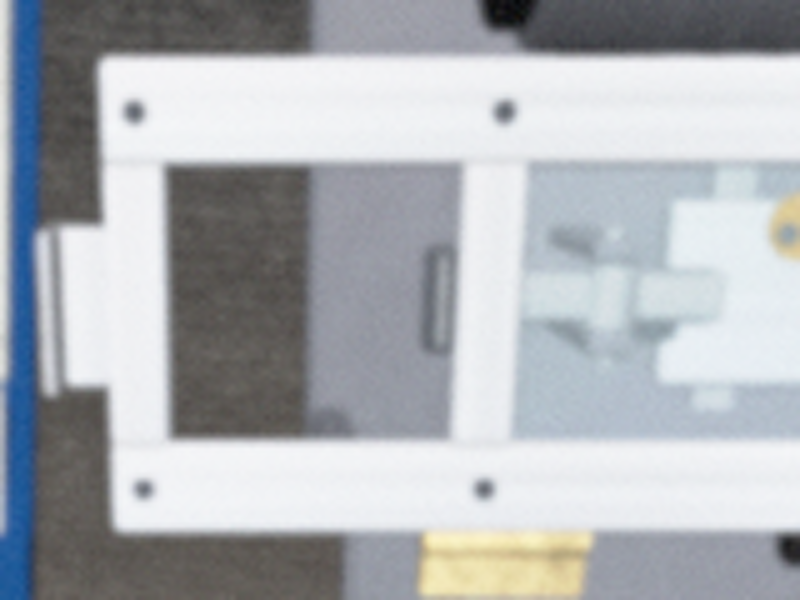

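carry_out(rows=[[[-0.01,-0.12,0.04,0],[-0.01,-0.12,0.04,0],[-0.01,-0.12,0.04,0],[-0.01,-0.12,0.04,0],[-0.01,-0.12,0.04,0],[-0.01,-0.12,0.04,0]]])

```text
clock: 3.25
position: [0.4552, 0.2375, 0.3102]
tool_rot: [3.141, 0.0, 0.054]
force: [1.0, -0.7, -0.5]
grip_width: -0.0002
finger_force: 0.0
```

```bash
python3 m.py w2.png
python3 - <<'E'
import cv2
i=cv2.imread('pics/w2.png');cv2.imwrite('pics/c2.png',cv2.resize(i[60:230,220:460],None,fx=3.3,fy=3.3,interpolation=cv2.INTER_CUBIC))
E
```

```text
3.25 [0.4552 0.2375 0.3102] [3.1408 0.0003 0.0542]
[[ 0.0541 -0.9508 -0.305   0.5342]
 [-0.9985 -0.0513 -0.0169  0.242 ]
 [ 0.0004  0.3055 -0.9522  0.4531]
 [ 0.      0.      0.      1.    ]]
key_machine 0.83 [443.0, 103.9] [ 0.5538 -0.0612  0.    ]
guard_tab 0.81 [301.3, 138.1] [0.4998 0.1813 0.118 ]
lever_pad 0.67 [396.5, 137.2] [0.5057 0.0549 0.1   ]
```

View pics/c2.png

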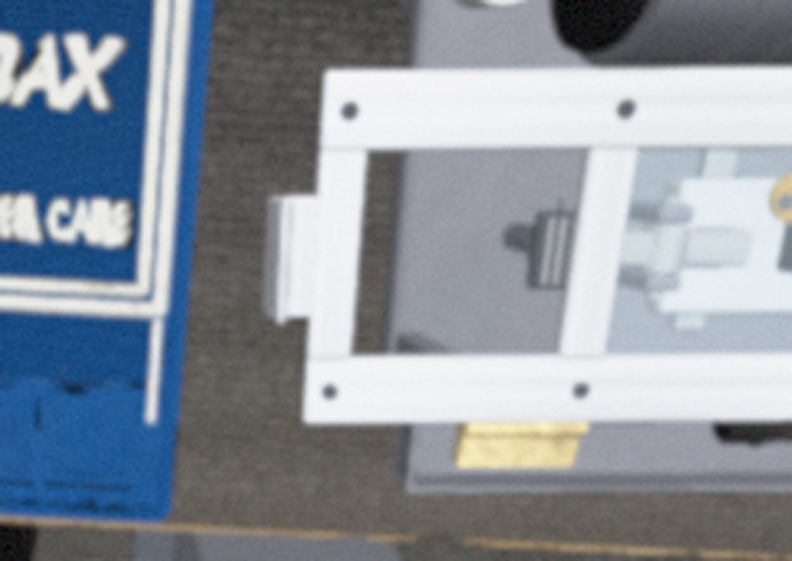

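Run:
```python
from h import *
import json
np.set_printoptions(precision=4,suppress=True)
n1,n2=np.load('pics/w1.png.npz'),np.load('pics/w2.png.npz')
A=np.array([(166,164),(462,162),(170,437),(452,437),(99,57),(113,530)])/5+[205-.4,80-.4]
B=np.array([(367,150),(589,148),(352,353),(561,353),(325,70),(304,421)])/3.3+[220-.35,60-.35]
T=[]
for a,b in zip(A,B):
    t=tri([ray(n1,a),ray(n2,b)]);T.append(t);print(t,atz(n1,a,.118),atz(n2,b,.118))
T=np.array(T);print('win tri',T[:4].mean(0),'x',[np.mean([atz(n,p,.118) for p in q[:4]],0) for n,q in((n1,A),(n2,B))])
P=np.array([[atz(n1,a,.118),atz(n2,b,.118)] for a,b in zip(A,B)]).mean(1)[:,:2]
for i,j in((0,1),(2,3)): d=P[i]-P[j];print('yaw y-edge',np.arctan2(-d[0],d[1]),np.hypot(*d))
for i,j in((0,2),(1,3),(4,5)): d=P[i]-P[j];print('yaw x-edge',np.arctan2(d[1],d[0]),np.hypot(*d))
a=json.load(open('pics/w1.png.json'));b=json.load(open('pics/w2.png.json'))
for k in a:
    if k in b: print(k,tri([[np.array(v) for v in q[k]] for q in(a,b)]))
```

```text
[0.5402 0.1505 0.1184] [0.5403 0.1506 0.118 ] [0.5401 0.1504 0.118 ]
[0.5453 0.0717 0.1197] [0.5455 0.0714 0.118 ] [0.5451 0.0708 0.118 ]
[0.4663 0.1462 0.1201] [0.4658 0.1463 0.118 ] [0.4658 0.1456 0.118 ]
[0.4709 0.0665 0.1205] [0.4706 0.0661 0.118 ] [0.4702 0.0652 0.118 ]
[0.5659 0.1691 0.1188] [0.5661 0.1692 0.118 ] [0.5659 0.1689 0.118 ]
[0.4382 0.1615 0.1208] [0.4372 0.1617 0.118 ] [0.4376 0.1608 0.118 ]
win tri [0.5057 0.1087 0.1197] x [array([0.5056, 0.1086, 0.118 ]), array([0.5053, 0.108 , 0.118 ])]
yaw y-edge 0.06437715237491169 0.07953813265001129
yaw y-edge 0.05700442587888139 0.0804648165048344
yaw x-edge 0.0605004557107136 0.07452389718017295
yaw x-edge 0.07283834678021872 0.07511926583559202
yaw x-edge 0.060356046769349185 0.12880042989777962
key_machine [ 0.5522 -0.0627 -0.0017]
guard_tab [0.4975 0.1812 0.1194]
lever_pad [0.5075 0.0617 0.1127]
```

carry_out(rows=[[[0.042,0.002,0.05,0],[0.042,0.002,0.09,0],[0.042,0.002,0.13,0],[0.042,0.002,0.16,0],[0.042,0.002,0.185,0],[0.042,0.002,0.2,0],[0.042,0.002,0.2,0],[0.042,0.002,0.2,0]]])

```text
clock: 4.17
position: [0.4969, 0.239, 0.1104]
tool_rot: [3.141, 0.001, 0.055]
force: [-0.0, 0.1, 0.3]
grip_width: -0.0
finger_force: 0.0
```

```bash
python3 m.py w3.png
```

```text
4.1667 [0.4969 0.239  0.1104] [3.1413 0.0006 0.0554]
[[ 0.0552 -0.9506 -0.3055  0.5759]
 [-0.9985 -0.0526 -0.0168  0.2435]
 [-0.0001  0.3059 -0.9521  0.2533]
 [ 0.      0.      0.      1.    ]]
guard_tab 0.76 [356.8, 253.3] [0.4991 0.1803 0.118 ]
```

View pics/w3.png

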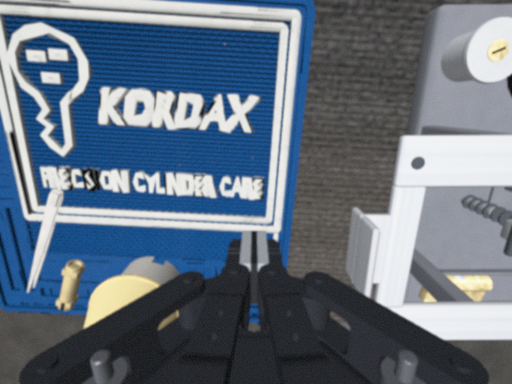

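carry_out(rows=[[[0,0.02,0,0],[0,0.035,0,0],[0,0.042,0,0],[0,0.047,0,0],[0,0.052,0,0],[0,0.057,0,0],[0,0.062,0,0],[0,0.067,0,0],[0,0.072,0,0],[0,0.077,0,0],[0,0.08,0,0],[0,0.08,0,0]]])

```text
clock: 5.42
position: [0.5011, 0.1583, 0.1101]
tool_rot: [3.141, 0.001, 0.055]
force: [0.6, -0.0, 0.3]
grip_width: -0.0006
finger_force: 0.0
```

```bash
cat > t.py <<'E'
from h import *
np.set_printoptions(precision=4,suppress=True)
fs={n:bot.grab_frame(n) for n in('wrist','top')}
s=bot.observe();print(s['clock'],s['position'],s['force'])
for l,z in(('guard_tab',.118),('window',.118),('lever_pad',.1)):
    for n,f in fs.items():
        for q in bot.spot_point(f,l)[:1]: print(l,n,q['conf'],q['position'],atz(f,q['position'],z))
for n,f in fs.items(): save(f,'t_%s_%.2f.png'%(n,s['clock']))
E
python3 t.py
```

```text
5.5167 [0.5009 0.159  0.1101] [-0.0036 -0.2345  0.1391]
guard_tab wrist 0.61 [275.9, 254.9] [0.4999 0.1458 0.118 ]
guard_tab top 0.59 [178.5, 219.0] [0.4998 0.1474 0.118 ]
window top 0.9 [205.2, 218.0] [0.5037 0.0711 0.118 ]
lever_pad wrist 0.56 [411.8, 235.3] [0.5079 0.0589 0.1   ]
lever_pad top 0.41 [214.7, 215.6] [0.511 0.046 0.1  ]
```

carry_out(rows=[[[0,0.003,0,0],[0,0.006,0,0],[0,0.009,0,0],[0,0.011,0,0],[0,0.013,0,0],[0,0.013,0,0]]])

```text
clock: 6.32
position: [0.5019, 0.1469, 0.1103]
tool_rot: [-3.14, -0.0, 0.056]
force: [0.9, 5.9, -1.1]
grip_width: -0.0001
finger_force: 2.9
```

carry_out(rows=[[[0,0.002,0,0],[0,0.004,0,0],[0,0.004,0,0],[0,0.004,0,0]]])

```text
clock: 6.65
position: [0.5019, 0.1466, 0.1104]
tool_rot: [-3.136, -0.001, 0.059]
force: [-2.7, 26.9, -7.2]
grip_width: 0.0001
finger_force: 12.9
```

carry_out(rows=[[[0,-0.01,0,0],[0,-0.03,0,0],[0,-0.045,0,0],[0,-0.045,0,0],[0,-0.045,-0.04,0],[0,-0.045,-0.08,0],[0,-0.045,-0.12,0],[0,-0.03,-0.16,0],[-0.02,0.0,-0.16,0],[-0.04,0.03,-0.16,0],[-0.04,0.03,-0.16,0],[-0.04,0.03,-0.16,0]]])

```text
clock: 7.65
position: [0.4636, 0.108, 0.2707]
tool_rot: [3.14, -0.001, 0.053]
force: [0.1, 0.7, -0.5]
grip_width: -0.0001
finger_force: 0.0
```

```bash
python3 m.py w4.png; python3 t.py
python3 - <<'E'
import cv2
i=cv2.imread('pics/w4.png');cv2.imwrite('pics/c4.png',cv2.resize(i[60:280,180:480],None,fx=2.6,fy=2.6,interpolation=cv2.INTER_CUBIC))
E
```

```text
7.65 [0.4636 0.108  0.2707] [ 3.1403 -0.0007  0.0526]
[[ 0.0524 -0.9512 -0.3041  0.5424]
 [-0.9986 -0.0497 -0.0169  0.1124]
 [ 0.0009  0.3046 -0.9525  0.4137]
 [ 0.      0.      0.      1.    ]]
key_machine 0.61 [374.6, 107.4] [ 0.5501 -0.0656  0.    ]
guard_tab 0.83 [234.6, 145.1] [0.5008 0.1309 0.118 ]
lever_pad 0.95 [297.7, 137.4] [0.5109 0.0597 0.1   ]
8.0 [0.464  0.1108 0.27  ] [ 0.5203 -0.2371  0.2231]
guard_tab wrist 0.88 [235.8, 145.6] [0.5007 0.1329 0.118 ]
guard_tab top 0.55 [180.8, 216.0] [0.5084 0.141  0.118 ]
window top 0.93 [206.6, 217.4] [0.5055 0.0671 0.118 ]
lever_pad wrist 0.9 [300.1, 141.7] [0.5068 0.06   0.1   ]
lever_pad top 0.67 [212.2, 213.2] [0.5179 0.0534 0.1   ]
```

View pics/c4.png

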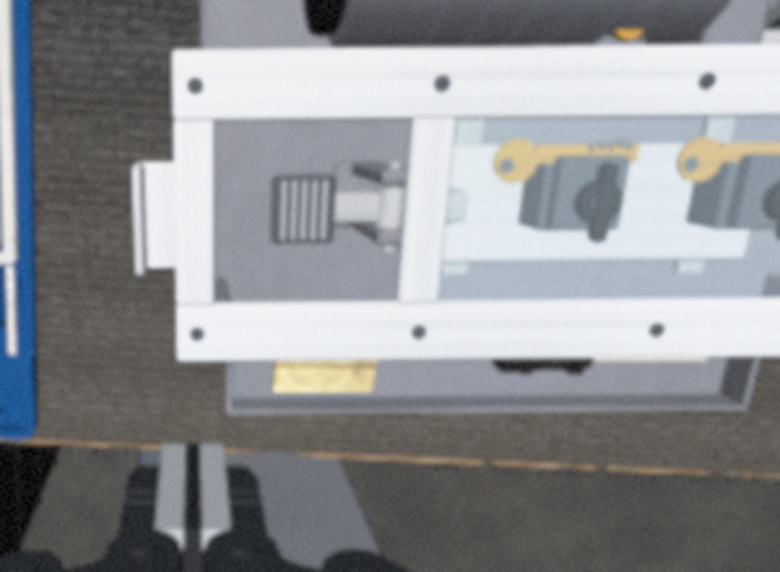

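Run:
```python
from h import *
np.set_printoptions(precision=4,suppress=True)
n=np.load('pics/w4.png.npz')
g=lambda c,z:np.array([atz(n,np.array(p)/2.6+[180-.3,60-.3],z) for p in c])
w=g([(213,120),(414,119),(213,302),(399,300)],.118);p=g([(273,178),(333,177),(273,243),(333,243)],.1)
print(w,w.mean(0));print(p,p.mean(0))
s=bot.observe();print(s['position'],s['tool_rot'],s['clock'])
```

```text
[[0.5432 0.1039 0.118 ]
 [0.5479 0.0229 0.118 ]
 [0.4678 0.0992 0.118 ]
 [0.4729 0.0183 0.118 ]] [0.5079 0.0611 0.118 ]
[[0.5205 0.0756 0.1   ]
 [0.5223 0.0493 0.1   ]
 [0.492  0.0731 0.1   ]
 [0.4934 0.046  0.1   ]] [0.5071 0.061  0.1   ]
[0.4639 0.1104 0.2703] [-3.1416  0.0001  0.056 ] 8.3
```

carry_out(rows=[[[0.02,0.026,0,0],[0.04,0.0515,0,0],[0.04,0.0515,0,0],[0.04,0.0515,0.03,0],[0.04,0.0515,0.06,0],[0.04,0.0515,0.09,0],[0.04,0.0515,0.12,0],[0.04,0.0515,0.13,0],[0.04,0.0515,0.13,0]]])

```text
clock: 9.05
position: [0.5056, 0.061, 0.1385]
tool_rot: [3.141, 0.004, 0.056]
force: [-0.3, 0.6, 0.6]
grip_width: -0.0003
finger_force: 0.0
```

```bash
python3 m.py w5.png
python3 - <<'E'
import cv2
i=cv2.imread('pics/w5.png');cv2.imwrite('pics/c5.png',cv2.resize(i[100:350,130:420],None,fx=2.4,fy=2.4,interpolation=cv2.INTER_CUBIC))
E
```

```text
9.05 [0.5056 0.061  0.1385] [3.1414 0.0039 0.0561]
[[ 0.056  -0.9496 -0.3085  0.585 ]
 [-0.9984 -0.0533 -0.0171  0.0656]
 [-0.0002  0.3089 -0.9511  0.2811]
 [ 0.      0.      0.      1.    ]]
guard_tab 0.7 [145.1, 228.1] [0.5028 0.1337 0.118 ]
lever_pad 0.94 [256.3, 216.8] [0.5075 0.0594 0.1   ]
```

View pics/c5.png

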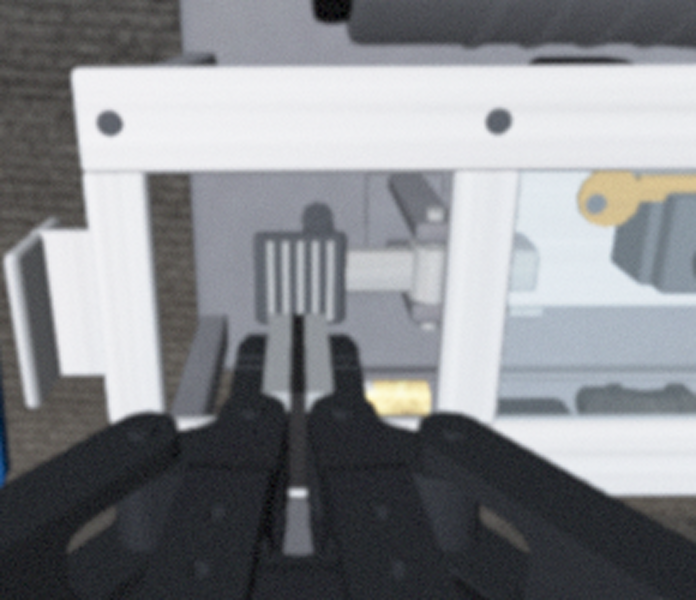

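carry_out(rows=[[[0.001,0,0.015,0],[0.001,0,0.03,0],[0.001,0,0.036,0],[0.001,0,0.039,0],[0.001,0,0.041,0],[0.001,0,0.043,0],[0.001,0,0.045,0],[0.001,0,0.047,0],[0.001,0,0.048,0],[0.001,0,0.048,0],[0.001,0,0.048,0],[0.001,0,0.048,0]]])

```text
clock: 10.3
position: [0.5081, 0.0614, 0.0926]
tool_rot: [-3.141, -0.001, 0.056]
force: [-0.2, 5.4, 4.2]
grip_width: 0.0002
finger_force: 2.3
```

```bash
python3 m.py w6.png
```

```text
10.3 [0.5081 0.0614 0.0926] [-3.1413 -0.0008  0.0561]
[[ 0.0559 -0.951  -0.304   0.5869]
 [-0.9984 -0.0534 -0.0163  0.0659]
 [-0.0007  0.3045 -0.9525  0.2356]
 [ 0.      0.      0.      1.    ]]
key_machine 0.59 [396.9, 152.4] [ 0.5553 -0.0618  0.    ]
guard_tab 0.91 [111.8, 275.0] [0.5009 0.1338 0.118 ]
lever_pad 0.65 [254.7, 246.6] [0.5112 0.0612 0.1   ]
```

carry_out(rows=[[[0,0,0.001,0],[0,0,0.002,0],[0,0,0.003,0],[0,0,0.003,0],[0,0,0.003,0],[0,0,0.003,0]]])

```text
clock: 11.05
position: [0.5081, 0.0614, 0.0899]
tool_rot: [-3.141, -0.001, 0.056]
force: [-1.5, 5.2, 17.3]
grip_width: -0.0002
finger_force: 8.5
```

```bash
python3 m.py w7.png
python3 - <<'E'
import cv2,numpy as np
a,b=[cv2.imread('pics/%s.png'%n)[100:350,230:512] for n in('w5','w7')]
cv2.imwrite('pics/c7.png',cv2.resize(np.hstack([a,b]),(790,350)))
E
```

```text
11.05 [0.5081 0.0614 0.0899] [-3.1415 -0.0011  0.0559]
[[ 0.0558 -0.9511 -0.3039  0.5869]
 [-0.9984 -0.0532 -0.0165  0.0659]
 [-0.0005  0.3043 -0.9526  0.2328]
 [ 0.      0.      0.      1.    ]]
key_machine 0.98 [398.6, 154.1] [ 0.5544 -0.0622  0.    ]
guard_tab 0.88 [108.9, 275.0] [0.5029 0.1335 0.118 ]
lever_pad 0.98 [251.6, 246.3] [0.5129 0.063  0.1   ]
```

View pics/c7.png

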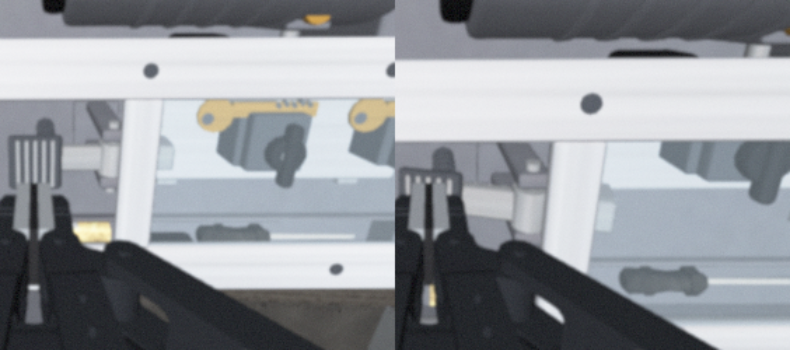

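The right half shows the carriage moved up under the rear rail (its keys are now hidden), with the lever at its stop, so I'll retract.

carry_out(rows=[[[0,0,-0.006,0],[0,0,-0.015,0],[0,0,-0.03,0],[0,0,-0.06,0],[0,0,-0.1,0],[0,0,-0.14,0],[-0.02,0,-0.17,0],[-0.04,0,-0.18,0],[-0.04,0,-0.18,0],[-0.04,0,-0.18,0]]])

```text
clock: 12.13
position: [0.4673, 0.0582, 0.2703]
tool_rot: [3.141, -0.001, 0.055]
force: [0.6, -0.4, 0.1]
grip_width: -0.0001
finger_force: 0.0
```

```bash
python3 m.py w8.png
python3 - <<'E'
import cv2
i=cv2.imread('pics/w8.png');cv2.imwrite('pics/c8.png',cv2.resize(i[60:280,180:480],None,fx=2.6,fy=2.6,interpolation=cv2.INTER_CUBIC))
E
```

```text
12.1333 [0.4673 0.0582 0.2703] [ 3.1406 -0.0012  0.0551]
[[ 0.055  -0.9512 -0.3037  0.546 ]
 [-0.9985 -0.0522 -0.0173  0.0628]
 [ 0.0007  0.3042 -0.9526  0.4132]
 [ 0.      0.      0.      1.    ]]
key_machine 0.71 [339.4, 108.5] [ 0.55   -0.0634  0.    ]
guard_tab 0.92 [188.4, 144.9] [0.5021 0.1317 0.118 ]
lever_pad 0.64 [255.0, 145.7] [0.5027 0.0587 0.1   ]
```

View pics/c8.png

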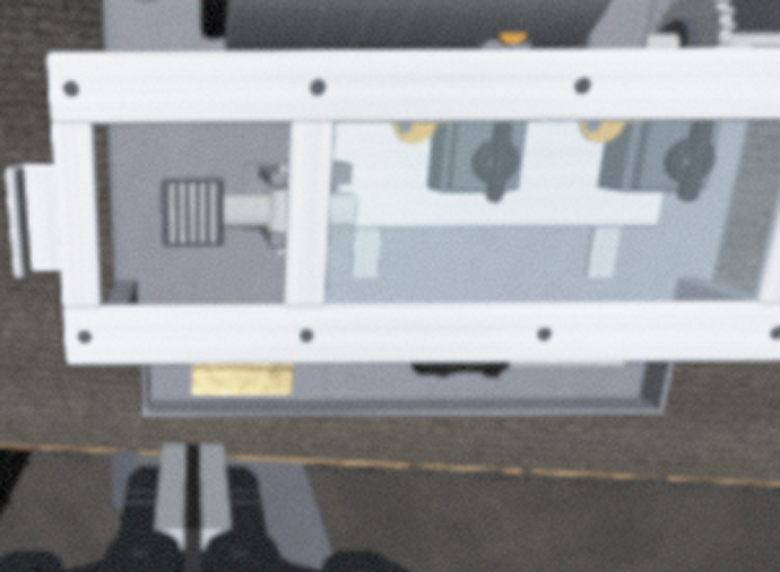

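The guard is shut, with the pad centred in the window. The carriage has moved forward, the lever is up, and the arm is clear.

```bash
python3 -c "
from workcell import bot
print(bot.job_done())"
```

```text
the job is handed in; nothing more can be done
None
```

The job is handed in at about 12 s: the last picture shows the guard shut, the carriage forward, the lever up and the arm clear; the hand-in call gave no verdict.

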